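# Push the filled carton home into the packing corner

### The job

Push the large cardboard carton along the table into the corner of the packing fixture: one long side lying flat against the white guide rail and one end against the steel cross stop, on the side of the stop that looks to the middle of the rail. Nudge it along with the fingertips without picking it up or tipping it, leave everything else where it stands, and finish with the carton at rest.

Things in the scene. Friction and masses are not known exactly. Their poses are not given: they have to be found in the camera images.
- carton: The large filled cardboard carton with a white strip of tape across its top, loose, 80 mm (own x) by 120 mm (own y, the long side) by 60 mm high, roughly 0.3 to 0.65 kg. Origin at the centre of its underside, z up. It starts in front of the rail, on the robot's side, turned up to about 0.45 rad.
- rail: White plastic guide rail, fixed, 30 mm (x) by 400 mm (y) by 30 mm high, turned up to 0.12 rad. Origin at the centre of its underside; y runs along it; its -x face, 15 mm from the origin, looks to the robot and takes the carton's long side. A black clamp knob, 34 mm wide, sits on the rail at the end away from the stop, 185 mm from its middle, top at 54 mm.
- stop: Dark steel cross stop, fixed, 185 mm from the rail's middle, at its +y or -y end (varies). A bar 20 mm thick (y), 45 mm high, sticks out square from the rail towards the robot to 100 mm from the rail's centre line; on the rail it is 58 mm high. Origin on the table, mid-thickness, on the rail's centre line; axes parallel to the rail's. The carton's end meets its face towards the rail's middle, 10 mm from the origin.
- small_carton: Bystander: small cardboard carton, loose, 50 x 65 x 45 mm high, origin at the centre of its underside. Not the one to push.
- tub: Bystander: round white lidded tub, loose, 74 mm across, 48 mm high, origin at the centre of its underside.
- roll: Bystander: upright paper roll, loose, 110 mm across, 220 mm high, to the robot's right, origin at the centre of its underside.
- jar: Bystander: jar, loose, 70 mm across, 100 mm high, to the robot's left, origin at the centre of its underside.
- bowl: Bystander: steel bowl, loose, 104 mm across, 50 mm high, to the robot's left, origin at the centre of its underside.
- scoop: Bystander: spatula lying on the table to the robot's right, loose, along its own x, less than 50 mm high.
Not all that is in view belongs to the job. There is more than one size of the stop; the job needs the smaller.

How it is judged:
By the outcome, as a careful person would: the job done as asked, in the order asked, and still so for the second after the job is handed in, with the robot touching nothing.
It also fails if it takes over 45 s, if anything falls off the work surface, if the arm or the gripper's body presses on something with over 40 N, if the wrist force passes 120 N, or if a joint passes its speed limit or range.

### The arm

A 7-joint arm with a two-finger parallel gripper is mounted at the origin on the work surface. World frame = base frame: x ahead of the robot, y to its left, z up, the work surface at z = 0. Lengths are in m, angles in rad, forces in N, time in s.
With the tool pointing down it reaches from about 0.4 to 0.75 m from the base axis. Payload 19.5 kg.
Tool frame: the origin (TCP) lies midway between the tips of the shut fingers; the grasp point (between the pads) lies 19 mm behind it; z points along the fingers, y is the line along which they close (so a half turn about z gives the same grasp; the last joint's range is limited). The gripper opens to 85 mm and grips with 20 to 120 N. Pads are 22 mm wide; open, the fingers measure 114 mm over their backs; the gripper's body (76 mm by 85 mm) begins 54 mm behind the grasp point. The pads swing forward as they close: fully open they stand 13 mm farther back than shut.
Start: joints at [-1.341, 0.707, -0.028, 1.485, 0.022, 0.951, -0.075], TCP at [0.154, 0.554, 0.205] pointing down, gripper open.
Joint ranges: [-2.71, 2.71], [-0.32, 2.16], [-1.57, 1.52], [0, 2.45], [-1.46, 4.6], [0, 2.02], [-2.83, 2.83]. Speed limits (rad/s): [1.89, 1.89, 2.57, 2.57, 3.01, 3.01, 3.01].

### API

Orientations are given as a rotation vector (axis times angle).
In Python, from cell import * gives the robot as it stands. The module is installed in compiled form; this text tells all that it offers.
- The arm moves only by the tool arm_command, never from a script. Its argument "motion" is a list that holds one entry, the list of rows, each a list of 4 numbers: the shift along the tool's x, y, z in m, then the turn about the tool's z in degrees. A call has 1 to 20 rows; each row shifts and turns the commanded pose from where the row before left it, along the tool's axes as they then stand; what a row does not reach is not made up. A row lasts 1/12 s, in which the tool goes at most 41.7 mm and 7.16 degrees, less where a joint would pass 70% of its speed; a pose out of reach is approached as far as the arm can. A call with a gripper value outside its range is refused whole. "gripper" is the gripper command: -1 is fully open, 1 is shut, values between are in proportion, set as the call begins (left out, the last holds). The fingers move at their own pace and stop on an object; "force" is the grip in N (left out, the last holds). Time passes only in rows, so rows that do not move let the fingers close. It gives the time, the measured TCP pose, the force, the opening and the grip force at its end, in the units of the state.
- get_obs(): the state, without advancing time (a new reading comes with each control period).
- get_image(name): name is "scene" or "top"; returns a dict with "image" (480x640x3 uint8, blue, green, red), "z_map" (480x640 float32, m along the optical axis (not along the pixel's ray), 0 where there is no reading), "fx", "fy", "cx", "cy" (pixels), "k1" (the pictures are not rectified: a ray, as slopes to the right and down, at radius r is drawn at 1 + k1 r^2 times it, then the intrinsics apply), "pose" (4x4, takes a point from camera to world coordinates). Camera axes: x right, y down, z forward; pixel columns grow to the right and rows downward; lengths in m; the calibration is good to about 2 mm. A picture is of the moment at which its call begins.
- close_job(): hands the job in; it is judged then, once.
The state is a dict: "t": time; "joints": joint angles; "qvel": joint speeds; "joint_torque": joint torques, N m; "eef_pos": TCP position; "tool_rot": TCP orientation; "force": force on the tool from outside, world axes, zero at the start; "ft_torque": the same for the moment, N m; "grip_width": finger opening in m; "gripper_force": force on a finger pad.
Only numpy, scipy, OpenCV 4.12 (cv2) and the standard library are available. Lean on these libraries where they do the work, as an engineer would, in place of code of your own. Each camera call takes 0.05 s, during which the arm holds its last target. There are 200 camera calls.

## Working session

There is one attempt and no reset: what is moved stays moved. The work goes in short steps, Python scripts to look and compute and a tool call to move; the robot and the scene stay as the last step left them, time stands still between calls to the robot, and variables do not carry over. Pictures are saved under pics/ and viewed, at most 10 in all, crops included, and the job is handed in when it is done.

Besides the shell and the picture viewer there is one more tool, called after "Emit:" as name([rows], argument=value, ...), one row to a line, values as JSON. arm_command: Moves the arm, as the interface text tells. Its arguments: {"type":"object","properties":{"motion":{"type":"array","items":{"type":"array","items":{"type":"array","items":{"type":"number"}}}},"gripper":{"type":"number"},"force":{"type":"number"}},"required":["motion"]}

```bash
mkdir -p pics
cat > h.py <<'E'
from cell import *
import numpy as np, cv2
def snap(n,f):
    d=get_image(n); cv2.imwrite('pics/'+f,d['image']); np.savez('pics/'+f+'.npz',**d); return d
def rays(d,uv):
    K=np.array([[d['fx'],0,d['cx']],[0,d['fy'],d['cy']],[0,0,1]],float)
    p=cv2.undistortPoints(np.array(uv,float).reshape(-1,1,2),K,np.array([float(d['k1']),0,0,0])).reshape(-1,2)
    return np.c_[p,np.ones(len(p))]
def plane(d,uv,z):
    r=rays(d,uv)@d['pose'][:3,:3].T; o=d['pose'][:3,3]
    return o+r*((z-o[2])/r[:,2])[:,None]
def depth(d,uv):
    r=rays(d,uv); zz=np.array([d['z_map'][int(v),int(u)] for u,v in uv])
    return (r*zz[:,None])@d['pose'][:3,:3].T+d['pose'][:3,3]
E
python3 - <<'E'
from h import *
for n in('top','scene'):
    d=snap(n,n+'0.png'); print(n,d['pose'].round(3).tolist(),d['fx'],d['k1'])
o=get_obs();print({k:np.round(v,3).tolist() for k,v in o.items()})
E
```

```text
top [[-0.022, -0.997, 0.073, 0.402], [-1.0, 0.023, 0.007, -0.037], [-0.008, -0.073, -0.997, 0.908], [0.0, 0.0, 0.0, 1.0]] 439.33783381907676 -0.05358276660769125
scene [[-0.826, 0.363, -0.43, 0.941], [0.563, 0.52, -0.642, 0.607], [-0.01, -0.773, -0.634, 0.716], [0.0, 0.0, 0.0, 1.0]] 525.3985915450908 0.05102103067441855
{'t': 0.1, 'joints': [-1.341, 0.707, -0.028, 1.485, 0.022, 0.951, -0.075], 'qvel': [0.0, -0.001, -0.0, -0.001, 0.001, 0.001, -0.003], 'joint_torque': [0.001, -88.429, 1.237, -23.645, 0.017, 0.005, -0.0], 'eef_pos': [0.154, 0.554, 0.205], 'tool_rot': [-0.426, -3.113, 0.002], 'force': [1.172, 0.306, -0.22], 'ft_torque': [-0.001, 0.017, 0.031], 'gripper_force': 0.0, 'grip_width': 0.085}
```

View pics/top0.png

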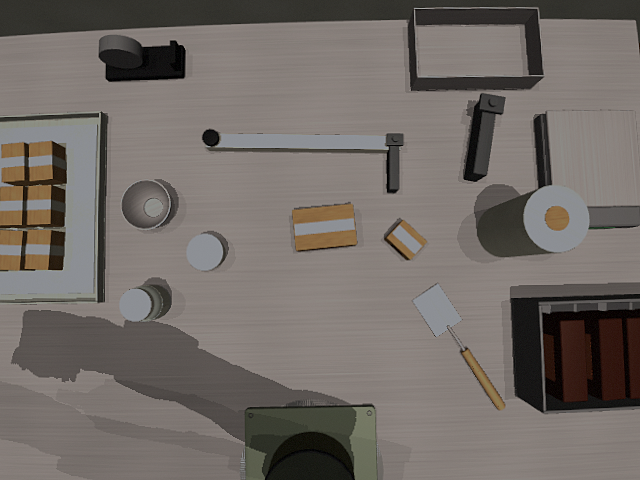

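View pics/scene0.png

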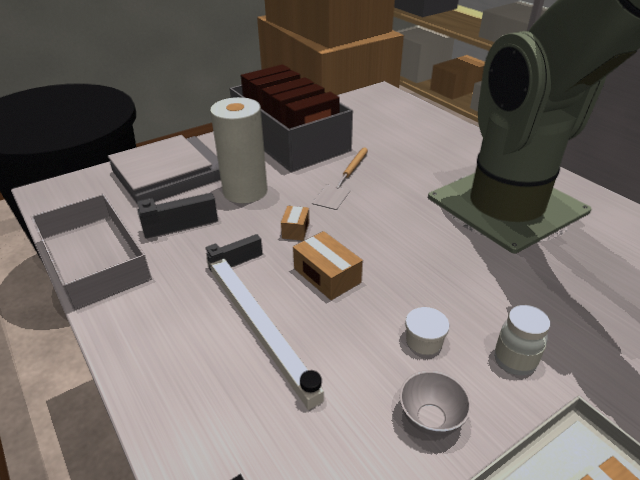

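The top view shows the carton at (325,227), the small carton at (405,239), the tub at (206,251), and the rail running from (210,138) to (395,142) with its knob on the left. There are two stop candidates: the bar at (394,165) joined to the rail, and a bigger black bar standing loose at (484,138). The one on the rail is the smaller and fits the description. For the cartons, the larger one at (325,227) is the one to push. I'll confirm both in an enlarged crop and measure them.

Run:
```python
from h import *
d=dict(np.load('pics/top0.png.npz')); im=d['image']
cv2.imwrite('pics/crop0.png',cv2.resize(im[80:290,180:520],None,fx=2.3,fy=2.3,interpolation=cv2.INTER_CUBIC))
# depth based: world xyz map
v,u=np.mgrid[0:480,0:640]; uv=np.c_[u.ravel(),v.ravel()]
P=((rays(d,uv)*d['z_map'].reshape(-1,1))@d['pose'][:3,:3].T+d['pose'][:3,3]).reshape(480,640,3)
np.save('pics/P.npy',P)
def rect(name,box,zlo,zhi):
    m=np.zeros((480,640),np.uint8); x0,y0,x1,y1=box
    m[y0:y1,x0:x1]=((P[...,2]>zlo)&(P[...,2]<zhi))[y0:y1,x0:x1]
    q=P[m>0]; r=cv2.minAreaRect(q[:,:2].astype(np.float32)*1000)
    print(name,len(q),'c',np.round(r[0],1),'size',np.round(r[1],1),'ang',round(r[2],2),'z',np.median(q[:,2]).round(4))
rect('carton',(280,190,370,265),.05,.07)
rect('small',(375,210,435,270),.035,.055)
rect('rail',(222,120,384,165),.02,.04)
rect('stopbar',(380,150,405,200),.035,.052)
rect('stopall',(380,125,405,200),.035,.07)
rect('tub',(180,225,235,280),.04,.055)
rect('bowl',(115,170,185,235),.04,.06)
print(np.median(P[300:400,230:400,2]))
```

```text
carton 2534 c [489.7 -37.9] size [ 80.2 119.9] ang 4.51 z 0.0597
small 849 c [ 462.3 -200.6] size [65.6 50.6] ang 45.57 z 0.0445
rail 2498 c [670.3   2.8] size [331.8  31.6] ang 87.73 z 0.0294
stopbar 441 c [ 603.9 -180.5] size [19.9 81.9] ang 87.76 z 0.0442
stopall 685 c [ 619.5 -180.3] size [ 30.5 113.1] ang 87.74 z 0.0449
tub 1080 c [446.8 198.8] size [71.4 71.3] ang 89.5 z 0.0478
bowl 555 c [545.3 318.4] size [102.9 101.3] ang 88.3 z 0.0485
-0.00018212811069368007
```

View pics/crop0.png

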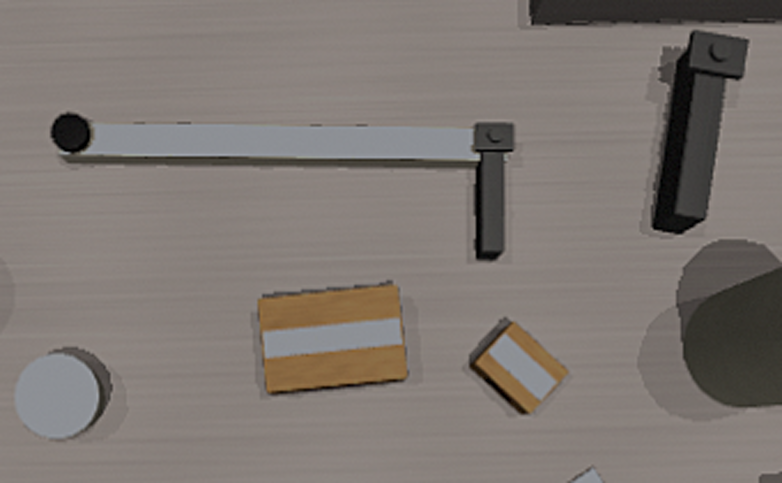

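Confirmed: the carton, and the short stop bolted on the rail at its -y end. In rail axes (a across the rail, b along it) the carton is at (491,-19), the goal is (614,-86), and the carton needs about -6.8° of yaw. I'll approach from behind the carton with the fingers in line with the rail.

Emit:
arm_command([
  [[0, 0, 0, -6.65], [0, 0, 0, -6.65], [-0.0268, -0.026, 0, 0], [-0.0268, -0.026, 0, 0], [-0.0268, -0.026, 0, 0], [-0.0268, -0.026, 0, 0], [-0.0268, -0.026, 0, 0], [-0.0268, -0.026, 0, 0], [-0.0268, -0.026, 0, 0], [-0.0268, -0.026, 0, 0], [-0.0268, -0.026, 0, 0], [-0.0268, -0.026, 0, 0], [0, -0.032, 0, 0], [0, -0.032, 0, 0], [0, -0.032, 0, 0], [0, -0.032, 0, 0], [0, -0.032, 0, 0], [0, -0.032, 0, 0], [0, -0.032, 0, 0], [0, -0.032, 0, 0]],
], gripper=-0.3)

```text
t: 1.77
eef_pos: [0.4013, 0.0262, 0.2054]
tool_rot: [-0.062, -3.141, 0.0]
force: [0.3, -0.6, 0.1]
grip_width: 0.0553
gripper_force: 0.0
```

```bash
cat >> h.py <<'E'
th=-0.0396; c,s=np.cos(th),np.sin(th)
def ab(p): return np.array([p[0]*c+p[1]*s,-p[0]*s+p[1]*c])
def st():
    from scipy.spatial.transform import Rotation as R
    o=get_obs(); M=R.from_rotvec(o['tool_rot']).as_matrix()
    print('t',round(float(o['t']),2),'ab',ab(np.array(o['eef_pos'])*1000).round(1),'z',round(o['eef_pos'][2]*1000,1),
     'yaw tool y rel rail',round(np.degrees(np.arctan2(M[1,1],M[0,1])-th),2),'F',np.round(o['force'],1),'w',o['grip_width'],'q',np.round(o['joints'],2))
def carton(name,z=(.05,.07)):
    d=snap('top',name); v,u=np.mgrid[0:480,0:640]
    P=((rays(d,np.c_[u.ravel(),v.ravel()])*d['z_map'].reshape(-1,1))@d['pose'][:3,:3].T+d['pose'][:3,3]).reshape(480,640,3)
    h=cv2.cvtColor(d['image'],cv2.COLOR_BGR2HSV)
    q=ab(P.reshape(-1,3).T*1000).T; zz=P[...,2].ravel()
    m=(zz>z[0])&(zz<z[1])&(q[:,0]>420)&(q[:,0]<656)&(q[:,1]>-144)&(q[:,1]<80)
    r=cv2.minAreaRect(q[m].astype(np.float32)); print('carton ab',np.round(r[0],1),np.round(r[1],1),round(r[2],2),m.sum())
E
python3 -c "
from h import *
st()"
```

```text
t 1.77 ab [399.9  42. ] z 205.4 yaw tool y rel rail 90.0 F [ 0.3 -0.6  0.1] w 0.05529096318396838 q [-0.01  0.47 -0.21  2.06  0.16  0.63  1.2 ]
```

Emit:
arm_command([
  [[-0.007, -0.032, 0, 0], [-0.007, -0.032, 0, 0], [0, 0, 0.035, 0], [0, 0, 0.035, 0], [0, 0, 0.035, 0], [0, 0, 0.035, 0], [0, 0, 0.03, 0], [0, 0, 0.022, 0], [0, 0, 0, 0]],
])

```text
t: 2.52
eef_pos: [0.4116, -0.0366, 0.0102]
tool_rot: [-0.061, -3.136, 0.0]
force: [0.5, -0.7, 0.6]
grip_width: 0.0556
gripper_force: 0.0
```

```bash
python3 -c "
from h import *
st()"
```

```text
t 2.52 ab [412.8 -20.3] z 10.2 yaw tool y rel rail 90.04 F [ 0.5 -0.7  0.6] w 0.05560815106174362 q [ 0.02  0.9  -0.01  2.22  0.31  0.02  1.24]
```

Emit:
arm_command([
  [[-0.006, 0, 0, 0], [-0.006, 0, 0, 0], [-0.006, 0, 0, 0], [-0.006, 0, 0, 0], [-0.006, 0, 0, 0], [-0.006, 0, 0, 0], [-0.006, 0, 0, 0], [-0.006, 0, 0, 0], [-0.006, 0, 0, 0], [-0.006, 0, 0, 0], [-0.006, 0, 0, 0], [-0.006, 0, 0, 0], [-0.006, 0, 0, 0], [-0.006, 0, 0, 0], [-0.006, 0, 0, 0], [-0.006, 0, 0, 0], [-0.006, 0, 0, 0], [-0.006, 0, 0, 0], [0, 0, 0, 0]],
])

```text
t: 4.1
eef_pos: [0.5223, -0.0414, 0.0136]
tool_rot: [0.063, 3.14, -0.0]
force: [0.5, -0.3, -0.0]
grip_width: 0.0553
gripper_force: 0.0
```

```bash
python3 -c "
from h import *
st();carton('p1.png')"
```

```text
t 4.1 ab [523.5 -20.7] z 13.6 yaw tool y rel rail 89.96 F [ 0.5 -0.3 -0. ] w 0.05534212047392517 q [ 0.09  0.94 -0.13  1.84  0.28  0.38  1.28]
carton ab [0. 0.] [0. 0.] 0.0 0
```

View pics/p1.png

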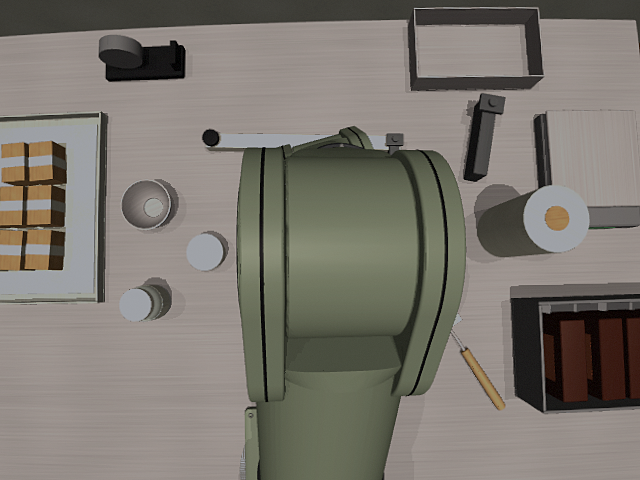

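The arm covers the carton in the top view (from about x=240 to 465). I'll use the scene camera instead.

```bash
sed -i "s/def carton(name,z=(.05,.07)):/def carton(name,z=(.054,.066),cam='scene'):/; s/snap('top',name)/snap(cam,name)/" h.py
sed -i "s/m=(zz>z\[0\])/H=h.reshape(-1,3); tape=(H[:,1]<60)\&(H[:,2]>120); br=(H[:,0]>5)\&(H[:,0]<25)\&(H[:,1]>80)\&(H[:,2]>80)\n    m=(tape|br)\&(zz>z[0])/" h.py
python3 -c "
from h import *
carton('s1.png')"
```

```text
carton ab [575.7 -21. ] [122.5  81.4] 89.63 1726
```

View pics/s1.png

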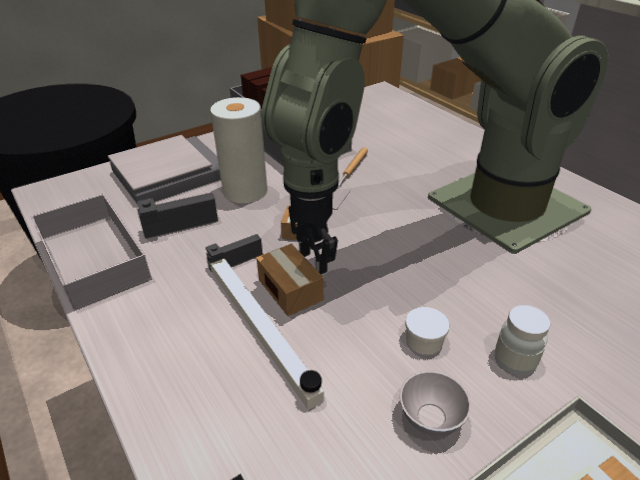

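The picture shows the carton at (290,278), now square to the rail with about 39 mm left to go. I'll push on to contact.

Emit:
arm_command([
  [[-0.005, 0, 0.0005, 0], [-0.006, 0, 0, 0], [-0.006, 0, 0, 0], [-0.006, 0, 0, 0], [-0.005, 0, 0, 0], [-0.004, 0, 0, 0], [-0.003, 0, 0, 0], [-0.002, 0, 0, 0], [-0.002, 0, 0, 0], [-0.001, 0, 0, 0], [0, 0, 0, 0]],
])

```text
t: 5.12
eef_pos: [0.5612, -0.0427, 0.0129]
tool_rot: [0.062, 3.141, -0.0]
force: [-1.8, 0.2, -0.5]
grip_width: 0.0554
gripper_force: 1.0
```

```bash
python3 -c "
from h import *
st();carton('s2.png')"
```

```text
t 5.12 ab [562.5 -20.5] z 12.9 yaw tool y rel rail 90.0 F [-1.8  0.2 -0.5] w 0.05543456827618223 q [ 0.1   0.97 -0.15  1.7   0.27  0.49  1.3 ]
carton ab [614.2 -21.5] [123.7  80.4] 89.81 1809
```

Emit:
arm_command([
  [[-0.001, 0, 0, 0], [-0.001, 0, 0, 0], [-0.001, 0, 0, 0], [0, 0, 0, 0]],
])

```text
t: 5.5
eef_pos: [0.5631, -0.0429, 0.0128]
tool_rot: [-0.062, -3.139, 0.001]
force: [-8.7, 0.5, 4.8]
grip_width: 0.0558
gripper_force: 4.8
```

Contact force rose to 8.7 N, so the carton is seated on the rail. Next I back off, lift, turn 90° and go round to its free end.

Emit:
arm_command([
  [[0.006, 0, 0, 0], [0.012, 0, 0, 0], [0.014, 0, 0, 0], [0, 0, -0.04, 0], [0, 0, -0.04, 0], [0, 0.033, 0, 0], [0, 0.033, 0, 0], [0, 0.034, 0, 0], [0, 0, 0, 7], [0, 0, 0, 7], [0, 0, 0, 7], [0, 0, 0, 7], [0, 0, 0, 7], [0, 0, 0, 7], [0, 0, 0, 7], [0, 0, 0, 7], [0, 0, 0, 7], [0, 0, 0, 7], [0, 0, 0, 7], [0, 0, 0, 7]],
], gripper=0.1)

```text
t: 7.17
eef_pos: [0.5364, 0.0583, 0.0931]
tool_rot: [2.154, 2.285, 0.001]
force: [0.2, 0.3, 0.1]
grip_width: 0.0385
gripper_force: 0.0
```

Emit:
arm_command([
  [[0, 0, 0, 6], [0, 0.026, 0, 0], [0, 0.026, 0, 0], [0, 0.026, 0, 0], [0, 0, 0, 0]],
])

```text
t: 7.58
eef_pos: [0.6176, 0.0548, 0.0928]
tool_rot: [2.263, 2.175, 0.003]
force: [-1.3, 0.2, -0.2]
grip_width: 0.0383
gripper_force: 0.0
```

```bash
python3 -c "
from h import *
st();carton('s3.png')"
```

```text
t 7.58 ab [615.   79.2] z 92.8 yaw tool y rel rail -0.0 F [-1.3  0.2 -0.2] w 0.03832021466623705 q [-0.28  0.94  0.3   1.44 -0.33  0.81  0.09]
carton ab [615.5 -21.2] [ 80.9 123.1] 0.11 1294
```

Emit:
arm_command([
  [[0, -0.004, 0.02, 0], [0, 0, 0.03, 0], [0, 0, 0.03, 0], [0, 0, 0, 0], [-0.008, 0, 0, 0], [-0.008, 0, 0, 0], [-0.006, 0, 0, 0], [-0.006, 0, 0, 0], [-0.006, 0, 0, 0], [-0.006, 0, 0, 0], [-0.006, 0, 0, 0], [-0.006, 0, 0, 0], [-0.006, 0, 0, 0], [-0.006, 0, 0, 0], [-0.006, 0, 0, 0], [-0.006, 0, 0, 0], [-0.004, 0, 0, 0], [0, 0, 0, 0]],
])

```text
t: 9.13
eef_pos: [0.607, -0.0254, 0.0135]
tool_rot: [2.265, 2.176, 0.001]
force: [0.6, -0.0, 0.8]
grip_width: 0.0384
gripper_force: 0.0
```

```bash
python3 -c "
from h import *
st();carton('s4.png')"
```

```text
t 9.13 ab [607.6  -1.4] z 13.5 yaw tool y rel rail -0.05 F [ 0.6 -0.   0.8] w 0.038437921877311494 q [-0.12  1.03  0.23  1.53 -0.34  0.62  0.24]
carton ab [615.4 -63.4] [141.7  81. ] 89.96 626
```

Emit:
arm_command([
  [[-0.004, 0, 0, 0], [-0.004, 0, 0, 0], [-0.002, 0, 0, 0], [-0.002, 0, 0, 0], [-0.001, 0, 0, 0], [-0.001, 0, 0, 0], [0, 0, 0, 0]],
])

```text
t: 9.77
eef_pos: [0.6063, -0.0383, 0.013]
tool_rot: [-2.265, -2.177, -0.001]
force: [0.8, 4.0, 2.7]
grip_width: 0.0381
gripper_force: 2.0
```

Emit:
arm_command([
  [[-0.001, 0, 0, 0], [0, 0, 0, 0]],
])

```text
t: 9.93
eef_pos: [0.6063, -0.0392, 0.013]
tool_rot: [-2.265, -2.177, -0.001]
force: [0.0, 4.1, 3.0]
grip_width: 0.0385
gripper_force: 2.3
```

Emit:
arm_command([
  [[-0.001, 0, 0, 0], [-0.001, 0, 0, 0], [-0.001, 0, 0, 0], [0, 0, 0, 0]],
])

```text
t: 10.27
eef_pos: [0.6062, -0.0396, 0.013]
tool_rot: [-2.261, -2.177, -0.004]
force: [0.7, 17.7, 6.6]
grip_width: 0.0387
gripper_force: 9.0
```

```bash
python3 -c "
from h import *
st()"
```

```text
t 10.27 ab [607.3 -15.5] z 13.0 yaw tool y rel rail 0.09 F [ 0.7 17.7  6.6] w 0.03872995174008124 q [-0.09  1.03  0.22  1.53 -0.33  0.62  0.26]
```

The force rose to 17.7 N, so the carton is against the stop. I'll retreat and check.

Emit:
arm_command([
  [[0.004, 0, 0, 0], [0.01, 0, 0, 0], [0.015, 0, 0, 0], [0.015, 0, -0.01, 0], [0, 0, -0.04, 0], [0, 0, -0.04, 0], [0, 0, -0.04, 0], [0.02, -0.02, -0.03, 0], [0.035, -0.015, 0, 0], [0.035, -0.015, 0, 0], [0.035, -0.015, 0, 0], [0.035, -0.015, 0, 0], [0.035, -0.015, 0, 0], [0.035, -0.015, 0, 0], [0.035, -0.015, 0, 0], [0.035, -0.015, 0, 0], [0, 0, 0, 0]],
])

```text
t: 11.68
eef_pos: [0.4759, 0.3142, 0.1722]
tool_rot: [-2.254, -2.184, -0.0]
force: [-0.7, 1.1, -0.6]
grip_width: 0.0384
gripper_force: 0.0
```

Run:
```python
from h import *
st();carton('t5.png',cam='top')
d=dict(np.load('pics/t5.png.npz'))
cv2.imwrite('pics/t5c.png',cv2.resize(d['image'][110:260,260:450],None,fx=4,fy=4,interpolation=cv2.INTER_CUBIC))
```

```text
t 11.68 ab [463.1 332.8] z 172.2 yaw tool y rel rail 0.48 F [-0.7  1.1 -0.6] w 0.03837978716450029 q [-0.83  0.77  0.38  1.56 -0.35  0.88 -0.35]
carton ab [615.3 -85.6] [116.8  81.3] 89.95 2341
```

View pics/t5c.png

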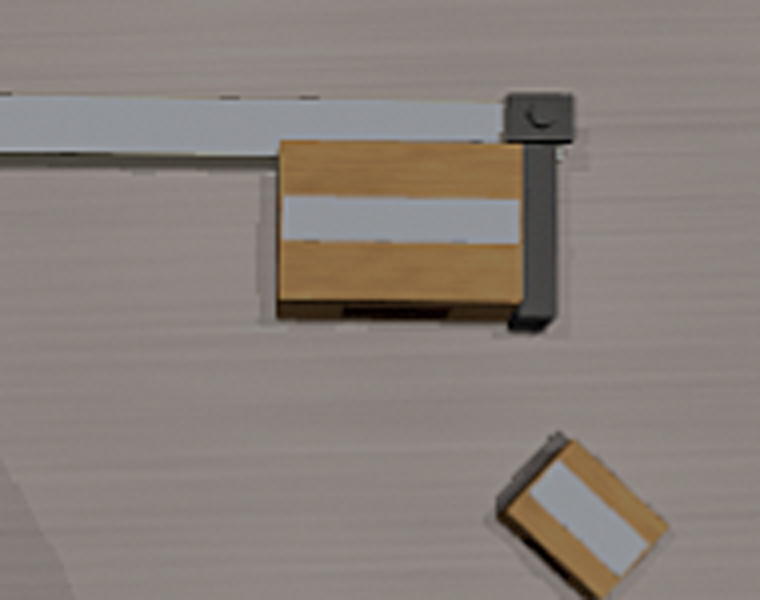

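The crop shows the carton flush against the rail along its top edge and against the stop at (525,220), square to within 0.1°. The small carton at (583,520) hasn't moved.

```bash
python3 -c "
from cell import *
print(close_job())"
```

```text
the job is handed in; nothing more can be done
None
```

The carton is in the corner, with a long side flat on the rail and one end against the smaller stop; the job was handed in at about 12 s with the arm clear of everything.

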